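# Run the bench magnifier out to its next stop

## Task

The bench magnifier is parked on its first stop. Push in the snap button on top of its telescoping arm and slide the arm out until the button pops out through the next (middle) hole, so that the lens stands over the Petri dish on the desk in front of it. Keep the fingers off the glass and leave the dish where it is.

Things in the scene. Friction and masses are not known exactly. Their poses are not given: they have to be found in the camera images.
- magnifier_stand: Fixed heavy stand of the magnifier: round grey foot 148 mm across, 20 mm column, dark clamp block, level telescoping arm (axis 120 mm above the desk) along the stand's -x. Origin on the desk exactly below the snap button. Column at x = +124 mm (155 mm high), clamp x = 102 to 146 mm. A 20 mm square steel tube, fixed to the clamp and carrying the button on top, ends at x = -14 mm.
- lens_arm (a joint): How far (m) the sliding part is drawn out along the stand's -x: a 26 mm square aluminium sleeve over the steel tube, flat top 133 mm above the desk, with three 13 mm holes in the top, 40 mm apart. 0: first stop, button in the hole nearest the head; 0.040: middle hole; 0.080: last hole. About 1 mm play each way in a hole. Friction about 2 N; locked, it does not give.
- head_rear (a point): Point on the flat rear face (it looks to the button and column) of the black head block at the sleeve's outer end, 15 mm above the sleeve's top. Block: 24 mm long, 36 mm wide, top 163 mm above the desk. Pushing this face slides the arm out. At the first stop the face is 16 mm from the button's axis, so a closed fingertip standing on the button can also push the face.
- snap_button (a joint): How far (m) the button is pushed down. 0: fully out, dome 6 mm above the sleeve's top; 0.006: flush; 0.008: under the sleeve's wall, where it stays by itself until the next hole arrives. A spring drives it out: 2 N at the top, 5 N flush, 6 N below. Held at 0.005 to 0.006, it ducks under the wall when the sleeve is pushed out with 5 to 10 N.
- button_top (a point): Top of the snap button's steel dome, 11 mm in diameter, 139 mm above the desk when out. It does not travel with the sleeve.
- lens_centre (a point): Centre of the magnifying lens (78 mm glass in a black ring 91 mm across and 14 mm high, level, 120 mm above the desk). It lies 77 mm beyond the head's rear face.
- petri_left: Open Petri dish with red stripes, 87 mm across, 14 mm high, on the desk below the place where the lens belongs; origin at the centre of its underside. Light and loose.

How it is judged:
At the end, for the whole second after the job is handed in: The arm is on its middle stop (within 3 mm of 40 mm), the button stands fully out through the middle hole (within 2 mm), and the lens is centred over the Petri dish to within 20 mm (value of joint lens_arm between 0.037 and 0.043 m and value of joint snap_button below 0.002 m and horizontal distance between lens_centre and petri_left below 0.02 m); the robot touches nothing.
It fails at once if the lens glass is touched (contact force between lens_arm_c4 and the fingers above 0.5 N).
It fails at once if the Petri dish is shoved away (more than 12 mm) (distance of petri_left from where it was at the start of the episode above 0.012 m).
It also fails if it takes over 32 s, if anything falls off the work surface, if the arm or the gripper's body presses on something with over 40 N, if the wrist force passes 120 N, or if a joint passes its speed limit or range.

## Robot

A 6-joint arm with a two-finger parallel gripper is mounted at the origin on a cart in front of the work surface, level with it; the furniture and walls round the work are solid. World frame = base frame: x ahead of the robot, y to its left, z up, the work surface at z = 0. Lengths are in m, angles in rad, forces in N, time in s.
With the tool pointing down it reaches from about 0.35 to 1 m from the base axis. Payload 7.1 kg.
Tool frame: the origin (TCP) lies between the finger pads; the fingertips stand 22 mm ahead of it and the grasp point (between the pads) lies 3 mm ahead of it; z points along the fingers, y is the line along which they close (so a half turn about z gives the same grasp; the last joint's range is limited). The gripper opens to 85 mm and grips with 20 to 120 N. Pads are 22 mm wide; open, the fingers measure 114 mm over their backs; the gripper's body (76 mm by 85 mm) begins 54 mm behind the grasp point. The pads swing forward as they close: fully open they stand 13 mm farther back than shut.
Start: joints at [1.161, 0.423, 1.63, -0, 1.089, -0.019], TCP at [0.238, 0.578, 0.253] pointing down, gripper open.
Joint ranges: [-3, 3], [-0.9, 2.11], [0.09, 2.58], [-1.31, 4.45], [0.11, 2.69], [-2.54, 2.54]. Speed limits (rad/s): [2.39, 2.39, 3.01, 3.14, 3.14, 3.14].

## Interface

Orientations are given as a rotation vector (axis times angle).
In Python, from rig import manip gives the robot as it stands. The module is installed in compiled form; this text tells all that it offers. Calls block until the motion is done:
- manip.move_to(position, orientation): joint-space move of the TCP to a pose.
- manip.servo_line(position, orientation=None, rate=0.15): straight line of the TCP; orientation=None keeps the orientation; rate is the mean speed in m/s.
- manip.set_joints(angles): joint-space move.
- manip.command_gripper(opening, f_grip=None): finger opening in m; f_grip is the grip in N (None keeps the last); returns when the fingers have stopped.
- manip.hold(seconds).
- manip.solve_ik(position, orientation): joint angles nearest the present ones, or None.
- manip.camera(name): name is "scene" or "top" or "wrist"; returns a dict with "image" (400x640x3 uint8, red, green, blue), "fx", "fy", "cx", "cy" (pixels), "cam_to_world" (4x4, takes a point from camera to world coordinates); the wrist camera has in their place "mount" (4x4, takes a point from camera to tool coordinates, whose origin is the TCP and whose axes are the flange's). Camera axes: x right, y down, z forward; pixel columns grow to the right and rows downward; lengths in m; the calibration is good to about 2 mm. A picture is of the moment at which its call begins: read the wrist's pose just before it. There is no depth.
A pose or a line that the arm cannot do raises manip.IKError and nothing moves.
- manip.sign_off(): hands the job in; it is judged then, once.
Readings, each from a call of its own:
- manip.get_time(): time.
- manip.get_joint_positions(): joint angles.
- manip.get_joint_vel(): joint speeds.
- manip.get_tau(): joint torques, N m.
- manip.get_position(): TCP position.
- manip.get_ee_rot(): TCP orientation.
- manip.get_contact_force(): force on the tool from outside, world axes, zero at the start.
- manip.get_torque(): the same for the moment, N m.
- manip.get_width(): finger opening in m.
- manip.get_grip_force(): force on a finger pad.
Only numpy, scipy, OpenCV 4.12 (cv2) and the standard library are available. Lean on these libraries where they do the work, as an engineer would, in place of code of your own. Each camera call takes 0.05 s, during which the arm holds its last target. There are 200 camera calls.

## Working session

There is one attempt and no reset: what is moved stays moved. The work goes in short steps, each a Python script; the robot and the scene stay as the last script left them, time stands still between calls to the robot, and variables do not carry over. Pictures are saved under pics/ and viewed, at most 10 in all, crops included, and the job is handed in when it is done.

```bash
mkdir -p pics; python3 - <<'E'
from rig import manip
import cv2,numpy as np
for n in ("scene","top"):
    c=manip.camera(n); cv2.imwrite(f"pics/{n}0.png",c["image"][:,:,::-1])
    np.savez(f"{n}.npz",**c); print(n,c["fx"],c["fy"],c["cx"],c["cy"],c["cam_to_world"].round(4).tolist())
print(manip.get_time(),manip.get_ee_rot())
E
```

```text
scene 378.3819551621669 378.3819551621669 323.3449330360795 199.2209873863354 [[0.9828, -0.1558, 0.0991, 0.4062], [-0.1845, -0.8507, 0.4922, -0.1135], [0.0076, -0.502, -0.8648, 0.8439], [0.0, 0.0, 0.0, 1.0]]
top 381.457399721629 381.457399721629 318.5377548301633 206.27499431196503 [[-0.0146, -0.9912, 0.1314, 0.3691], [-0.9999, 0.0139, -0.0062, 0.3033], [0.0043, -0.1315, -0.9913, 0.9729], [0.0, 0.0, 0.0, 1.0]]
0.1 [-6.09914011e-01 -3.08150877e+00  2.19348063e-03]
```

View pics/top0.png

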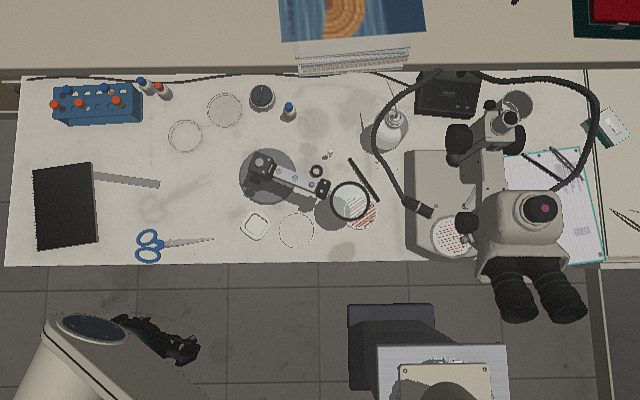

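View pics/scene0.png

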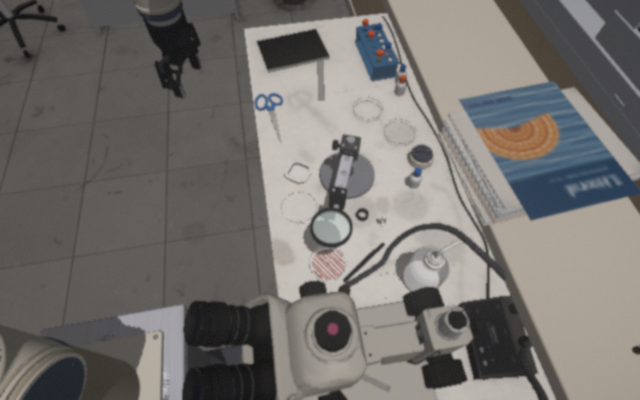

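The top view shows the magnifier's column near (262,165), the arm running right and slightly down to the head near (322,188), the lens near (350,201) and the dish near (360,211). I'll enlarge both views.

```bash
python3 - <<'E'
import cv2,numpy as np
t=cv2.imread("pics/top0.png")[140:240,230:390]; s=cv2.imread("pics/scene0.png")[125:285,270:430]
cv2.imwrite("pics/topc.png",cv2.resize(t,None,fx=5,fy=5,interpolation=cv2.INTER_CUBIC))
cv2.imwrite("pics/scenec.png",cv2.resize(s,(600,600),interpolation=cv2.INTER_CUBIC))
E
```

```text
(no output)
```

View pics/topc.png

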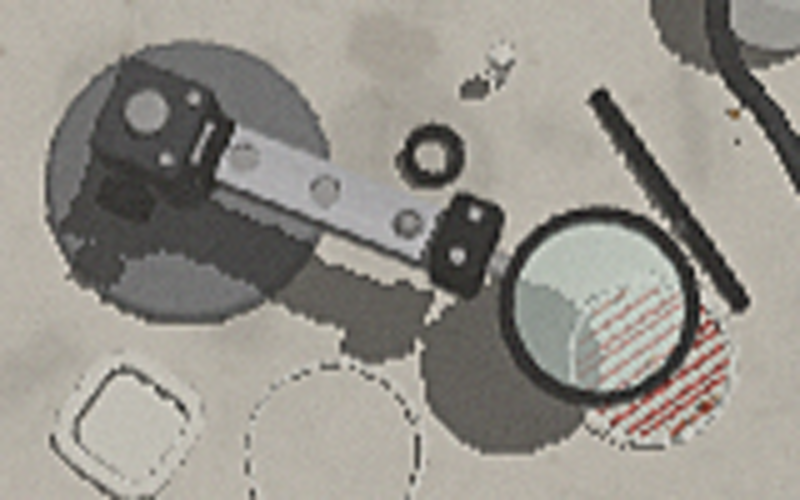

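View pics/scenec.png

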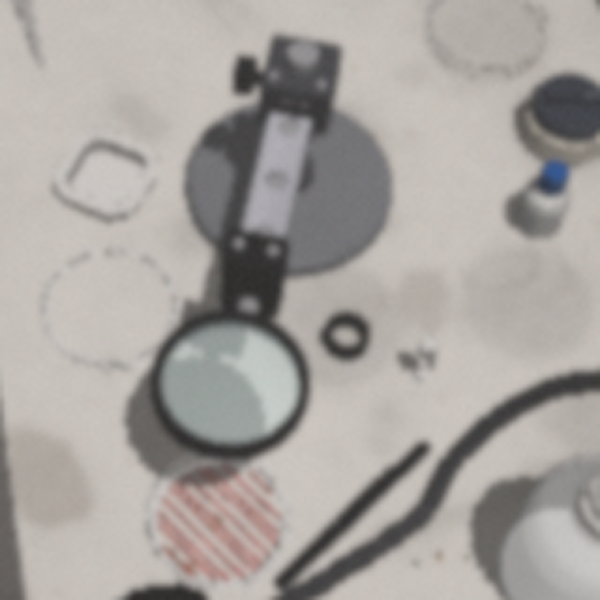

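Top crop: button (408,222), other holes (325,190) and (245,156), column top (147,111), ring centre (600,305). In the scene crop the button is hidden behind the head, column top (302,52), ring centre (230,385), dish centre (218,525).

```bash
python3 - <<'E'
import numpy as np
from rig import manip
def bp(n,u,v,z):
    c=np.load(n+".npz");T=c["cam_to_world"];d=T[:3,:3]@np.array([(u-c["cx"])/c["fx"],(v-c["cy"])/c["fy"],1]);o=T[:3,3]
    return (o+d*(z-o[2])/d[2])[:2]
P=[bp("top",230+(u+.5)/5-.5,140+(v+.5)/5-.5,z) for u,v,z in((408,222,.138),(325,190,.132),(245,156,.132),(147,111,.155),(600,305,.125))]
xs=np.array([0,.04,.08,.124,-.093]) # stand x
P=np.array(P);print(P.round(4))
A=np.c_[np.ones(5),xs]
k,r,*_=np.linalg.lstsq(A,P,rcond=None);print("top fit",k.round(4),(P-A@k).round(4).tolist(),"norm",np.linalg.norm(k[1]))
for u,v,z in((302,52,.155),(230,385,.125),(277,179,.132),(218,525,.01)):
    print("scene",bp("scene",270+(u+.5)/3.75-.5,125+(v+.5)/3.75-.5,z).round(4))
ax=k[1]/np.linalg.norm(k[1]);yaw=np.arctan2(ax[1],ax[0]);print("ax",ax,yaw)
# candidate orientations: tool z down
from scipy.spatial.transform import Rotation as R
b=k[0]
for dy in range(0,360,45):
    a=yaw+np.radians(dy);X=np.array([np.cos(a),np.sin(a),0]);Z=np.array([0,0,-1.]);Y=np.cross(Z,X)
    rv=R.from_matrix(np.c_[X,Y,Z]).as_rotvec()
    for h in(.16,.25):
        q=manip.solve_ik([*b,h],rv);print(dy,h,None if q is None else np.round(q,2))
E
```

```text
[[0.53   0.3136]
 [0.5463 0.3508]
 [0.5624 0.3867]
 [0.5778 0.4274]
 [0.4934 0.2279]]
top fit [[0.5301 0.3135]
 [0.3921 0.9186]] [[-0.0001, 0.0001], [0.0005, 0.0005], [0.0009, -0.0003], [-0.0009, -0.0001], [-0.0003, -0.0002]] norm 0.998823043387676
scene [0.5765 0.4277]
scene [0.4917 0.2255]
scene [0.5458 0.3527]
scene [0.4795 0.1871]
ax [0.39260242 0.91970829] 1.1673368200064347
0 0.16 [0.51 0.53 1.71 0.   0.9  0.92]
0 0.25 [0.51 0.41 1.65 0.   1.07 0.92]
45 0.16 [ 0.51  0.53  1.71 -0.    0.9   0.13]
45 0.25 [ 0.51  0.41  1.65 -0.    1.07  0.13]
90 0.16 [ 0.51  0.53  1.71 -0.    0.9  -0.65]
90 0.25 [ 0.51  0.41  1.65 -0.    1.07 -0.65]
135 0.16 [ 0.51  0.53  1.71 -0.    0.9  -1.44]
135 0.25 [ 0.51  0.41  1.65  0.    1.07 -1.44]
180 0.16 [ 0.51  0.53  1.71 -0.    0.9  -2.22]
180 0.25 [ 0.51  0.41  1.65 -0.    1.07 -2.22]
225 0.16 None
225 0.25 None
270 0.16 [ 0.51  0.53  1.71 -0.    0.9   2.49]
270 0.25 [ 0.51  0.41  1.65 -0.    1.07  2.49]
315 0.16 [ 0.51  0.53  1.71 -0.    0.9   1.7 ]
315 0.25 [ 0.51  0.41  1.65 -0.    1.07  1.7 ]
```

The fit is consistent to 1 mm: button at (0.530, 0.3135), arm axis yaw 1.167. The lens at the middle stop lands over the dish. Next I close the gripper, move above the button and descend by feel.

```bash
cat > h.py <<'E'
import numpy as np
from rig import manip
from scipy.spatial.transform import Rotation as R
b=np.array([.5301,.3135]);ax=np.array([.3926,.9197]);X=np.array([*ax,0]);Z=np.array([0,0,-1.])
rv=R.from_matrix(np.c_[X,np.cross(Z,X),Z]).as_rotvec()
def pose(s,z): return [*(b+s*ax),z]
def rd():
    f=manip.get_contact_force();p=manip.get_position();d=p[:2]-b
    return np.array([d@ax*1e3,d@[-ax[1],ax[0]]*1e3,p[2]*1e3,f[:2]@ax,f[2],manip.get_time()])
E
python3 - <<'E'
from h import *
np.set_printoptions(precision=2,suppress=True)
manip.command_gripper(0.0,20)
manip.move_to(pose(-.002,.21),rv); print(rd())
manip.servo_line(pose(-.002,.168),rate=.1); manip.hold(.1); r0=rd(); print(r0, manip.get_width())
np.save("bias.npy",r0)
import cv2
c=manip.camera("wrist");cv2.imwrite("pics/w1.png",c["image"][:,:,::-1])
c=manip.camera("scene");cv2.imwrite("pics/s1.png",cv2.resize(c["image"][100:260,250:450,::-1],None,fx=4,fy=3.7))
E
```

```text
[ -1.41   0.63 210.16  -0.07   0.08   2.34]
[ -1.48  -0.2  168.65   1.23   0.41   3.01] 0.00021635500062289255
```

View pics/w1.png

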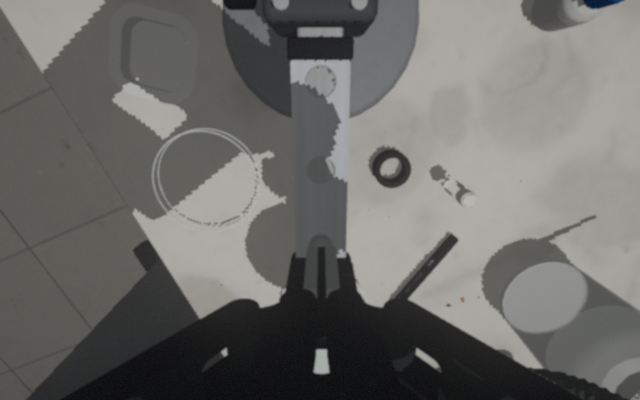

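The wrist view shows the closed tips at (322,240), centred on the sleeve over the button, with the free holes at (320,80) and (320,170). The small +1.2 N along the arm suggests a near touch of the head, so I'll back off 1 mm and press down by feel.

```bash
python3 - <<'E'
from h import *
np.set_printoptions(precision=2,suppress=True)
manip.servo_line(pose(-.001,.164),rate=.05);print(rd())
z=.1625
while z>.150:
    manip.servo_line(pose(-.001,z),rate=.03);r=rd();print(z,r)
    if r[4]>7: break
    z-=.001
E
```

```text
[ -1.07   0.05 163.87   0.49  -0.63   3.36]
0.1625 [ -1.08   0.02 162.39  -0.02  -0.13   3.61]
0.1615 [ -1.05   0.01 161.43  -1.44   1.15   3.86]
0.1605 [ -0.9   -0.1  160.67  -0.23   2.     4.11]
0.1595 [ -0.89  -0.09 159.61   0.08   1.88   4.36]
0.1585 [ -0.91  -0.07 158.57  -0.89   2.08   4.61]
0.1575 [ -0.9   -0.07 157.55   0.41   2.91   4.86]
0.1565 [ -0.91  -0.06 156.56   0.62   4.12   5.11]
0.1555 [ -0.93  -0.06 155.52   1.06   4.22   5.36]
0.1545 [ -0.85  -0.09 154.99  -0.74   8.12   5.61]
```

The button was touched at z≈0.161 and the tips met the sleeve at ≈0.155, so it is flush. I'll ease up slightly and push the head.

```bash
python3 - <<'E'
from h import *
np.set_printoptions(precision=2,suppress=True)
z=.1553
manip.servo_line(pose(-.001,z),rate=.03);print(rd())
s=-.001
while s>-.020:
    s-=.002
    manip.servo_line(pose(s,z),rate=.02);r=rd();print(round(s,4),r)
    if abs(r[3])>20: break
E
```

```text
[ -0.91  -0.03 155.39  -0.75   4.     5.86]
-0.003 [ -2.67  -0.18 155.48   2.96   4.52   6.11]
-0.005 [ -4.66  -0.23 155.55   3.74   4.86   6.36]
-0.007 [ -7.08  -0.07 155.24   2.79   4.01   6.61]
-0.009 [ -7.89  -0.09 155.3    8.66   1.32   6.86]
-0.011 [-11.82   0.1  155.04  -1.51   6.06   7.11]
-0.013 [-13.81   0.06 155.07  -0.59   3.84   7.36]
-0.015 [-15.43   0.09 155.09   0.65   1.93   7.61]
-0.017 [-17.4    0.08 155.12   2.44   0.49   7.86]
-0.019 [-19.58   0.19 155.11   0.37   0.3    8.11]
-0.021 [-21.48   0.22 155.12   0.45  -0.04   8.36]
```

The peak of 8.7 N at s≈-8 mm followed by release means the button ducked under the wall. I'll continue to the next hole, feeling for the stop.

```bash
python3 - <<'E'
from h import *
import cv2
np.set_printoptions(precision=2,suppress=True)
z=.1563
manip.servo_line(pose(-.030,z),rate=.03);print(rd())
manip.servo_line(pose(-.040,z),rate=.025);print(rd())
s=-.040
while s>-.054:
    s-=.001
    manip.servo_line(pose(s,z),rate=.015);r=rd();print(round(s,4),r)
    if r[3]>7: break
manip.servo_line(pose(s+.008,z),rate=.05);manip.servo_line(pose(s+.008,.24),rate=.1);print(rd())
manip.servo_line(pose(.12,.30),rate=.15)
c=manip.camera("top");cv2.imwrite("pics/t2.png",cv2.resize(c["image"][140:240,230:390,::-1],None,fx=5,fy=5,interpolation=cv2.INTER_CUBIC));print(rd())
E
```

```text
[-30.44   0.29 156.15   0.35  -1.25   8.81]
[-40.35  -0.05 156.34  -0.21  -0.29   9.36]
-0.041 [-41.1   -0.02 156.32   0.48  -0.49   9.61]
-0.042 [-42.09   0.02 156.28  -0.04  -0.61   9.86]
-0.043 [-42.99  -0.04 156.32   0.58   0.24  10.11]
-0.044 [-43.92  -0.04 156.35   1.54  -0.19  10.36]
-0.045 [-45.02  -0.05 156.32   1.03  -0.03  10.61]
-0.046 [-45.53  -0.07 156.35   5.26  -1.96  10.86]
-0.047 [-45.86  -0.08 156.4    7.93  -3.05  11.11]
[-39.35   0.29 239.38  -0.37   0.37  12.4 ]
[119.23  -0.01 299.61   0.2   -0.28  13.73]
```

View pics/t2.png

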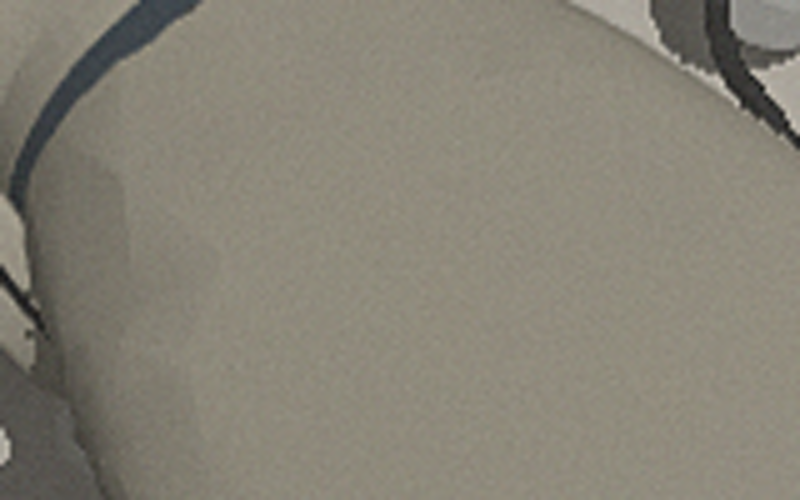

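The stop was felt (7.9 N rising at s≈-45.9), but the robot's own arm hides the magnifier in the top view. I'll move to the start posture and look again.

```bash
python3 - <<'E'
from h import *
import cv2
manip.set_joints([1.161,0.423,1.63,0,1.089,0.92])
c=manip.camera("top");cv2.imwrite("pics/t3.png",cv2.resize(c["image"][140:240,230:390,::-1],None,fx=5,fy=5,interpolation=cv2.INTER_CUBIC));print(rd())
E
```

```text
[ 1.28756759e+02  3.71149742e+02  2.53577293e+02 -4.57786568e-02
 -8.11954138e-01  1.51833000e+01]
```

View pics/t3.png

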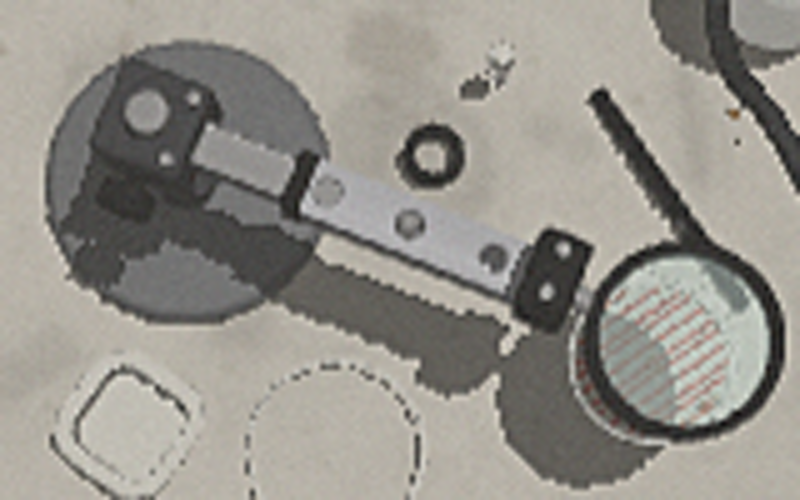

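The sleeve has moved one hole: the button now fills the middle hole at (409,223), the hole nearest the head is empty at (493,258), and the lens at (685,340) stands over the dish. The arm is clear of everything, so I'm handing in.

```bash
python3 -c "
from rig import manip
print(manip.sign_off())"
```

```text
the job is handed in; nothing more can be done
None
```

I handed in the job at about 15 s: the arm slid out to its middle stop, where I felt it lock. The last picture shows the button in the middle hole, the lens over the dish and the robot clear; sign-off returned no verdict.

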